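# Open the safety-capped refill bottle at the lens-cleaning station

## Robot

A 6-joint arm with a two-finger parallel gripper is mounted at the origin on the work surface. World frame = base frame: x ahead of the robot, y to its left, z up, the work surface at z = 0. Lengths are in mm, angles in rad, forces in N, time in s.
With the tool pointing down it reaches from about 275 to 1000 mm from the base axis. Payload 8.4 kg.
Tool frame: the origin (TCP) lies on the mounting face of the last link; the fingertips stand 173 mm ahead of it and the grasp point (between the pads) lies 155 mm ahead of it; z points along the fingers, y is the line along which they close (so a half turn about z gives the same grasp; the last joint's range is limited). The gripper opens to 85 mm and grips with 20 to 120 N. Pads are 22 mm wide; open, the fingers measure 114 mm over their backs; the gripper's body (76 mm by 85 mm) begins 54 mm behind the grasp point. The pads swing forward as they close: fully open they stand 13 mm farther back than shut.
Start: joints at [1.103, 0.353, 1.633, -0, 1.155, -0.002], TCP at [280.711, 558.418, 404.681] pointing down, gripper open.
Joint ranges: [-2.63, 2.63], [-0.92, 2.1], [0.06, 2.66], [-1.3, 4.44], [0, 2.69], [-3.02, 3.02]. Speed limits (rad/s): [2.22, 2.22, 2.79, 3.14, 3.14, 3.14].

## Interface

Orientations are given as [roll, pitch, yaw] about the fixed x, y, z axes, in that order (R = Rz(yaw) Ry(pitch) Rx(roll)).
In Python, from rig import r gives the robot as it stands.
- The arm moves only by the tool apply_moves, never from a script. Its argument "deltas" is a list of rows, each an object with "claw": the gripper command: -1 is fully open, 1 is shut, values between are in proportion; "delta_pos": the shift along the tool's x, y, z in cm, a list of three; "yaw": the turn about the tool's z in rad. In form: [{"claw": claw, "delta_pos": [tx, ty, tz], "yaw": yaw}, ...]. A call has 1 to 8 rows; each row shifts and turns the commanded pose from where the row before left it, along the tool's axes as they then stand; what a row does not reach is not made up. A row lasts 1/8 s, in which the tool goes at most 62.5 mm and 10.7 degrees, less where a joint would pass 70% of its speed; a pose out of reach is approached as far as the arm can. A call with a gripper value outside its range is refused whole. The fingers move at their own pace and stop on an object; "grip_force" is the grip in N (left out, the last holds). Time passes only in rows, so rows that do not move let the fingers close. It gives the time, the measured TCP pose, the force, the opening and the grip force at its end, in the units of the state.
- r.sense(): the state, without advancing time (a new reading comes with each control period).
- r.grab_frame(name): name is "scene" or "side" or "wrist"; returns a dict with "img" (384x512x3 uint8, blue, green, red), "z_map" (384x512 float32, mm along the optical axis (not along the pixel's ray), 0 where there is no reading), "fx", "fy", "cx", "cy" (pixels), "dist" ([k1, k2, p1, p2, k3] as OpenCV has them; the pictures are not rectified), "eye" and "rotation" of the camera in the world; the wrist camera has in their place "T_tool_cam" (4x4, takes a point from camera to tool coordinates, whose origin is the TCP and whose axes are the flange's). Camera axes: x right, y up, looking along -z (the intrinsics and any distortion apply to the point x, -y, -z); pixel columns grow to the right and rows downward; lengths in mm; the calibration is good to about 2 mm. A picture is of the moment at which its call begins: read the wrist's pose just before it.
- r.sign_off(): hands the job in; it is judged then, once.
The state is a dict: "clock": time; "qpos": joint angles; "qvel": joint speeds; "joint_efforts": joint torques, N m; "eef_pos": TCP position; "tcp_rot": TCP orientation; "contact_force": force on the tool from outside, world axes, zero at the start; "wrist_torque": the same for the moment, N m; "opening": opening from 0.0 (shut) to 1.0 (fully open); "grasp_force": force on a finger pad.
Only numpy, scipy, OpenCV 4.12 (cv2) and the standard library are available. Lean on these libraries where they do the work, as an engineer would, in place of code of your own. Each camera call takes 0.05 s, during which the arm holds its last target. There are 200 camera calls.

## Task

The white refill bottle at the desk's lens-cleaning station was dropped back without being pushed in: press it straight down until it is fully home in its well, then press its red push-and-turn safety cap down, twist it anticlockwise until it comes free, and lift it off. Finish while still holding the cap, level and still, straight above the open bottle and about 8 cm clear of its mouth; the bottle must stay fully home in its well and everything else on the desk where it is.

Things in the scene. Friction and masses are not known exactly. Their poses are not given: they have to be found in the camera images.
- cap_center (a point): Centre (half-way up) of the loose red push-and-turn cap on the bottle: round, ribbed, 58 mm across, 34 mm tall (top 17 mm above this point, lower edge 17 mm below), 47 g, two white arrows on top. z is its axis, up. Fingertips have 24 mm of room below its lower edge, above the bottle's sloping shoulder (18 mm when it is pressed). Not pressed, it can be neither turned nor pulled off.
- cap_top (a point): Centre of the cap's top face. Pressed down 4.5 mm or more on the bottle, the cap turns anticlockwise seen from above (about +z): keep it pressed for the first 0.6 rad (34 degrees); from there it is free to lift straight up; a stop ends the turn at 1.04 rad (60 degrees). Turn about 0.8 rad, then lift. It starts locked, with the cap's yaw equal to the bottle's.
- seal (a joint): Sprung seal disc inside the cap, in m: 0 with the cap locked on the bottle and not pressed; grows as the cap is pressed down on the bottle, to 0.006 at its firm stop; -0.002 with the cap off. Pressing the cap takes about 8 N to begin, 12.5 N at 4 mm and 14.5 N at the stop, once the bottle is home.
- bottle_mouth (a point): Centre of the rim of the white refill bottle's mouth, on its axis; axes as the bottle's, z up. Square bottle, 66 x 66 mm, blue label, 142 mm tall, neck 40 mm across; its lower part stands in the well, where it cannot turn. With the cap locked on, the cap's centre lies 5 mm below this point.
- bottle (a joint): How far the refill bottle is pushed down into its well, in m: 0 at the start, 12 mm proud (a gap between the bead round the bottle and the well's rim); 0.012 fully home (bead on rim, a firm stop). Rubber holds it by friction: 5 to 6 N pushed down, also through the cap, moves it before the cap gives. Pulling up with more than about 14 N drags it out again, to 0.
- dock: Black square well in the station's tray that holds the refill bottle: 78 x 78 mm outside, 54 mm tall, fixed; origin at the centre of its underside, 12 mm above the desk; x and y along its sides.
- station: Grey tray of the cleaning station, 200 (x) x 290 (y) x 12 mm with a 22 mm tall rim, fixed to the desk; origin at the centre of its underside. The two wells stand side by side, 140 mm apart, along its far (+x) half; either may hold the refill bottle.
- pump_mid (a point): Middle of the amber pump bottle with a black head, 52 mm across, 147 mm tall, standing loose in the other well. Leave alone.
- tissues: Carton of lens tissues, 64 x 125 x 46 mm, loose on the near part of the tray; origin at the centre of its underside. Leave alone.
- stapler: Black stapler, 135 x 36 x 65 mm, beside the station; origin at the centre of its underside. Leave alone.
- sample: Laminated timber sample block, 60 x 95 x 53 mm, beside the station; origin at the centre of its underside. Leave alone.
- pencups: Dark metal pencil cup, 72 mm across, 95 mm tall (pencils to 155 mm), at the far side of the desk; origin at the centre of its underside. Leave alone.
- handset: White charging base with a black sloping handset, 100 x 90 x 145 mm, at the far side of the desk; origin at the centre of its underside. Leave alone.
- mouse: Black computer mouse, 105 x 62 x 36 mm, at the far side of the desk; origin at the centre of its underside. Leave alone.
Not all that is in view belongs to the job. Of the things like the part that bears cap_center, leave any that is brown; of the rest the smaller one is meant.

How it is judged:
By the outcome, as a careful person would: the job done as asked, in the order asked, and still so for the second after the job is handed in, while the arm keeps its last pose, push and grip.
It also fails if it takes over 42 s, if anything falls off the work surface, if the arm or the gripper's body presses on something with over 40 N, if the wrist force passes 120 N, or if a joint passes its speed limit or range.

## Working session

There is one attempt and no reset: what is moved stays moved. The work goes in short steps, Python scripts to look and compute and a tool call to move; the robot and the scene stay as the last step left them, time stands still between calls to the robot, and variables do not carry over. Pictures are saved under pics/ and viewed, at most 10 in all, crops included, and the job is handed in when it is done.

Besides the shell and the picture viewer there is one more tool, called after "Emit:" by a JSON object that holds its "fn" and its "kwargs". apply_moves: Moves the arm, as the interface text tells. Its arguments: {"type":"object","properties":{"deltas":{"type":"array"},"grip_force":{"type":"number"}},"required":["deltas"]}

```bash
mkdir -p pics; cat > h.py <<'E'
import numpy as np,cv2
from rig import r
from scipy.spatial.transform import Rotation as R
def cam(f,s=None):
    if "T_tool_cam" in f:
        T=np.eye(4);T[:3,:3]=R.from_euler('xyz',s["tcp_rot"]).as_matrix();T[:3,3]=s["eef_pos"]
        M=T@np.array(f["T_tool_cam"]);return M[:3,:3],M[:3,3]
    return np.array(f["rotation"]).reshape(3,3),np.array(f["eye"])
def pts(f,uv,s=None,z=None):
    K=np.array([[f["fx"],0,f["cx"]],[0,f["fy"],f["cy"]],[0,0,1.]])
    uv=np.array(uv,float).reshape(-1,2)
    n=cv2.undistortPoints(uv.reshape(-1,1,2),K,np.array(f["dist"],float)).reshape(-1,2)
    Rm,e=cam(f,s)
    d=np.c_[n[:,0],-n[:,1],-np.ones(len(n))]
    if z is None:
        zz=f["z_map"][uv[:,1].astype(int),uv[:,0].astype(int)]
        return e+(d*zz[:,None])@Rm.T
    w=d@Rm.T
    return e+w*((z-e[2])/w[:,2])[:,None]
E
python3 - <<'E'
from h import *
s=r.sense();print(s)
for n in["scene","side","wrist"]:
    f=r.grab_frame(n);print(n,f["eye"] if "eye" in f else f["T_tool_cam"],f["fx"])
    cv2.imwrite(f"pics/{n}0.png",f["img"]); np.save(f"{n}0.npy",f,allow_pickle=True)
a=[cv2.imread(f"pics/{n}0.png") for n in("scene","side")]
cv2.imwrite("pics/both.png",cv2.resize(np.vstack(a),None,fx=.78,fy=.78))
E
```

```text
{'clock': 0.0, 'qpos': array([ 1.10259246e+00,  3.53684880e-01,  1.63413792e+00,  5.26232821e-07,
        1.15519481e+00, -2.40350092e-03]), 'qvel': array([-6.92585467e-04,  8.87686226e-04, -2.58814692e-04, -1.07352696e-03,
       -4.96485772e-04,  5.08275987e-05]), 'joint_efforts': array([ 1.32219186e-03, -6.05268645e+01, -3.42062330e+01,  9.08953348e-05,
        9.41460778e-03,  1.14282523e-05]), 'eef_pos': array([280.60849925, 558.20608818, 403.93694553]), 'tcp_rot': array([-3.14016771e+00, -3.90600006e-06,  2.67579207e+00]), 'contact_force': array([-0.20266867, -0.1213114 , -0.07330261]), 'wrist_torque': array([ 0.01837286, -0.04382481, -0.02357646]), 'grasp_force': 0.0, 'opening': 0.9992368414801597}
scene [1265.67644683  206.61646483  807.95085232] 388.13074920853325
side [ 537.89263086 -651.03232932  917.15383061] 395.968085020442
wrist [[-7.18873509e-05  9.52792353e-01  3.03622672e-01  7.82534620e+01]
 [ 9.99999900e-01 -6.54954621e-05  4.42295427e-04 -1.12607867e+00]
 [ 4.41301607e-04  3.03622673e-01 -9.52792253e-01  3.03455724e+01]
 [ 0.00000000e+00  0.00000000e+00  0.00000000e+00  1.00000000e+00]] 343.0830031956858
```

View pics/scene0.png

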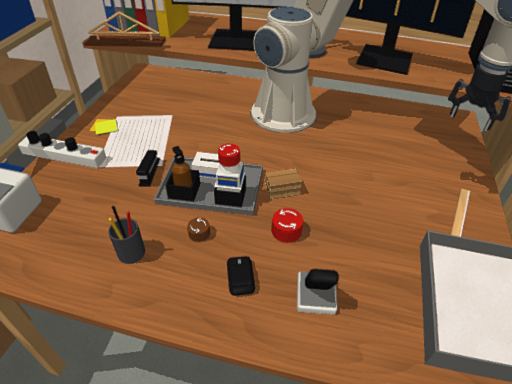

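View pics/side0.png

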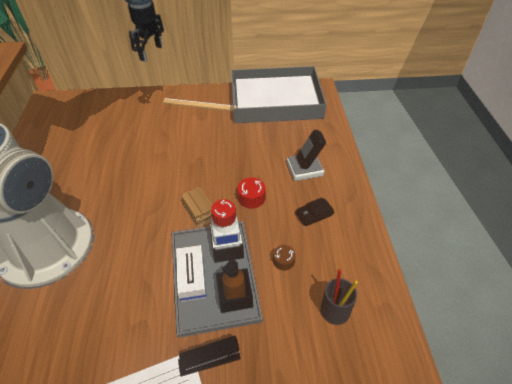

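Candidates (scene image): the red cap on the white bottle (229,154), a larger red cap lying on the desk (287,225), and a brown cap on the desk (199,229). I choose the one at (229,154): it is red, the smaller one, and sits on the bottle. In the side image it is at (224,212).

```bash
python3 - <<'E'
from h import *
out=[]
for n,box in(("scene",(205,135,255,210)),("side",(195,190,255,265))):
    f=np.load(f"{n}0.npy",allow_pickle=True).item()
    x0,y0,x1,y1=box
    c=f["img"][y0:y1,x0:x1]; out.append(cv2.resize(c,(390,520),interpolation=cv2.INTER_CUBIC))
    V,U=np.mgrid[y0:y1,x0:x1]; uv=np.c_[U.ravel(),V.ravel()]
    P=pts(f,uv); im=f["img"][V.ravel(),U.ravel()].astype(int)
    red=(im[:,2]>110)&(im[:,1]<60)&(im[:,0]<60)
    Q=P[red]; zt=np.percentile(Q[:,2],95); print(n,"red",red.sum(),"z pct",np.percentile(Q[:,2],[2,10,50,90,98]))
    capall=P[(P[:,2]>zt-6)&(P[:,2]<zt+6)]
    (cx,cy),(w,h),a=cv2.minAreaRect(capall[:,:2].astype(np.float32)); 
    c,rad=cv2.minEnclosingCircle(capall[:,:2].astype(np.float32)); print("top circ",c,rad,zt)
# station/dock orientation from scene depth: tray rim heights, and dock top
f=np.load("scene0.npy",allow_pickle=True).item()
V,U=np.mgrid[140:225,145:300];uv=np.c_[U.ravel(),V.ravel()];P=pts(f,uv)
for lo,hi in((15,40),(58,72)):
    m=(P[:,2]>lo)&(P[:,2]<hi); print(lo,m.sum(),cv2.minAreaRect(P[m][:,:2].astype(np.float32)))
cv2.imwrite("pics/crop.png",np.hstack(out))
E
```

```text
Traceback (most recent call last):
  File "h.py", line 13, in pts
    Rm,e=cam(f,s)
         ~~~^^^^^
  File "h.py", line 8, in cam
    return np.array(f["rotation"]).reshape(3,3),np.array(f["eye"])
           ~~~~~~~~~~~~~~~~~~~~~~~~~~~~~~~^^^^^
ValueError: cannot reshape array of size 3 into shape (3,3)
```

```bash
sed -i 's/np.array(f\["rotation"\]).reshape(3,3)/R.from_euler("xyz",f["rotation"]).as_matrix()/' h.py; cat > m.py <<'E'
from h import *
out=[]
for n,box in(("scene",(205,135,255,210)),("side",(195,190,255,265))):
    f=np.load(f"{n}0.npy",allow_pickle=True).item()
    x0,y0,x1,y1=box
    c=f["img"][y0:y1,x0:x1]; out.append(cv2.resize(c,(390,520),interpolation=cv2.INTER_CUBIC))
    V,U=np.mgrid[y0:y1,x0:x1]; uv=np.c_[U.ravel(),V.ravel()]
    P=pts(f,uv); im=f["img"][V.ravel(),U.ravel()].astype(int)
    red=(im[:,2]>110)&(im[:,1]<60)&(im[:,0]<60)
    Q=P[red]; zt=np.percentile(Q[:,2],90); print(n,"red",red.sum(),"z pct",np.percentile(Q[:,2],[2,10,50,90,98]))
    capall=P[(P[:,2]>zt-5)&(P[:,2]<zt+8)]
    c,rad=cv2.minEnclosingCircle(capall[:,:2].astype(np.float32)); print("top circ",c,rad,zt)
f=np.load("scene0.npy",allow_pickle=True).item()
V,U=np.mgrid[140:225,145:300];uv=np.c_[U.ravel(),V.ravel()];P=pts(f,uv)
for lo,hi in((15,40),(60,70)):
    m=(P[:,2]>lo)&(P[:,2]<hi)&(P[:,0]<800); print(lo,m.sum(),cv2.minAreaRect(P[m][:,:2].astype(np.float32)))
cv2.imwrite("pics/crop.png",np.hstack(out))
# tray outline corners, front rim
print(pts(f,[(157,202),(253,212),(265,166)],z=22).round(1), pts(f,[(60,250),(350,200)]))
E
python3 m.py
```

```text
scene red 329 z pct [151.95529933 157.98521448 181.41626246 184.23310645 185.59121853]
top circ (498.93792724609375, -54.81427001953125) 30.282506942749023 184.23310644848587
side red 639 z pct [  4.96995456  21.85296001 167.76113669 184.54794656 185.82592577]
top circ (497.1495666503906, -56.863929748535156) 29.399856567382812 184.5479465578939
15 1542 ((499.640625, -91.11431884765625), (287.5625, 464.3136901855469), 5.90903902053833)
60 441 ((468.50091552734375, -171.7535858154297), (167.08416748046875, 303.87030029296875), 6.628719806671143)
[[ 584.6 -246.6   22. ]
 [ 550.    26.5   22. ]
 [ 348.3   12.4   22. ]] [[ 7.98575556e+02 -4.30118119e+02  2.43080303e+00]
 [ 4.06485250e+02  2.87566362e+02 -4.18089244e-01]]
```

View pics/crop.png

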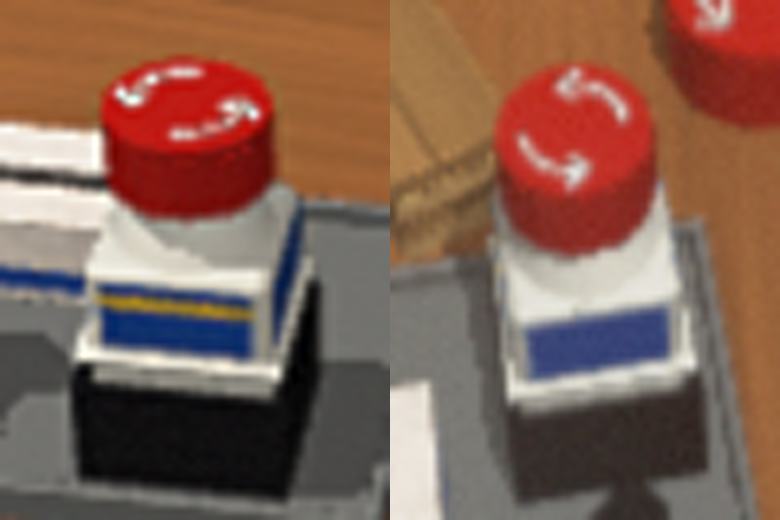

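The crop confirms it. The red cap with white arrows sits on the blue-labelled white bottle, and a gap shows at the bead. The cap top is near (498,-56,184.5) with a radius of about 29.5 mm, which matches 58 mm across. Keeping the start yaw leaves joint 6 enough range for the twist, so I move straight above the cap.

Emit:
{"fn": "apply_moves", "kwargs": {"deltas": [{"claw": -1,"delta_pos": [-3.6,-3.5,0],"yaw": 0},{"claw": -1,"delta_pos": [-3.6,-3.5,0],"yaw": 0},{"claw": -1,"delta_pos": [-3.6,-3.5,0],"yaw": 0},{"claw": -1,"delta_pos": [-3.6,-3.5,0],"yaw": 0},{"claw": -1,"delta_pos": [-3.6,-3.5,0],"yaw": 0},{"claw": -1,"delta_pos": [-3.6,-3.5,0],"yaw": 0},{"claw": -1,"delta_pos": [-3.6,-3.5,0],"yaw": 0},{"claw": -1,"delta_pos": [-3.6,-3.5,0],"yaw": 0}], "grip_force": 60}}

```text
clock: 1.15
eef_pos: [412.5, 177.3, 404.7]
tcp_rot: [3.141, 0.0, 2.676]
contact_force: [1.1, 0.3, 0.1]
opening: 1.0
grasp_force: 0.0
```

Emit:
{"fn": "apply_moves", "kwargs": {"deltas": [{"claw": -1,"delta_pos": [-3.6,-3.4,0],"yaw": 0},{"claw": -1,"delta_pos": [-3.6,-3.4,0],"yaw": 0},{"claw": -1,"delta_pos": [-3.6,-3.4,0],"yaw": 0},{"claw": -1,"delta_pos": [-3.6,-3.4,0],"yaw": 0},{"claw": -1,"delta_pos": [-3.6,-3.4,0],"yaw": 0},{"claw": -1,"delta_pos": [0,0,0],"yaw": 0},{"claw": -1,"delta_pos": [0,0,0],"yaw": 0}]}}

```text
clock: 2.02
eef_pos: [496.4, -53.7, 404.3]
tcp_rot: [-3.142, -0.001, 2.675]
contact_force: [-0.3, 0.5, -0.8]
opening: 0.996
grasp_force: 0.0
```

```bash
cat > w.py <<'E'
from h import *
import sys
s=r.sense();f=r.grab_frame("wrist");cv2.imwrite(f"pics/{sys.argv[1]}.png",f["img"])
print(s["clock"],s["eef_pos"],s["tcp_rot"],s["contact_force"],s["opening"])
V,U=np.mgrid[0:384,0:512];uv=np.c_[U.ravel(),V.ravel()];P=pts(f,uv,s);im=f["img"].reshape(-1,3).astype(int)
ok=(f["z_map"].ravel()>0)&(np.hypot(P[:,0]-498,P[:,1]+56)<45)&(P[:,2]>100)&(P[:,2]<200)
zt=np.percentile(P[ok&(im[:,2]>110)&(im[:,1]<60)][:,2],80);m=ok&(abs(P[:,2]-zt)<5)
c,rad=cv2.minEnclosingCircle(P[m][:,:2].astype(np.float32));c=np.array(c);print("cap",c,rad,zt,"median z",np.median(P[m][:,2]))
yaw=s["tcp_rot"][2];d=c-s["eef_pos"][:2];print("tool dx,dy",d@[np.cos(yaw),np.sin(yaw)],d@[np.sin(yaw),-np.cos(yaw)])
E
python3 w.py w1
```

```text
2.025 [496.38604776 -53.70384442 404.34640337] [-3.14155645e+00 -1.10147760e-03  2.67489594e+00] [-0.33253204  0.46106025 -0.83206235] 0.9960927385276066
cap [496.30105591 -56.42977142] 29.218448638916016 183.8855127926639 median z 183.44823537013383
tool dx,dy -1.1505973159879592 -2.4726559545594604
```

View pics/w1.png

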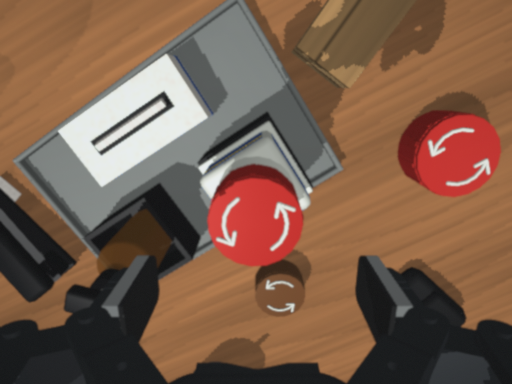

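The wrist view shows the target cap at (256,216), between the open fingers, with the brown and larger red caps out of the way. I descend with a small correction, to a TCP height of about 316.

Emit:
{"fn": "apply_moves", "kwargs": {"deltas": [{"claw": -1,"delta_pos": [-0.1,-0.2,1.5],"yaw": 0},{"claw": -1,"delta_pos": [0,0,2.5],"yaw": 0},{"claw": -1,"delta_pos": [0,0,2.5],"yaw": 0},{"claw": -1,"delta_pos": [0,0,1.6],"yaw": 0},{"claw": -1,"delta_pos": [0,0,0.7],"yaw": 0},{"claw": -1,"delta_pos": [0,0,0],"yaw": 0}]}}

```text
clock: 2.82
eef_pos: [496.8, -55.9, 316.5]
tcp_rot: [-3.141, -0.001, 2.676]
contact_force: [-0.0, -0.7, -0.3]
opening: 1.001
grasp_force: 0.0
```

Emit:
{"fn": "apply_moves", "kwargs": {"deltas": [{"claw": 0.1,"delta_pos": [0,0,0],"yaw": 0},{"claw": 0.5,"delta_pos": [0,0,0],"yaw": 0},{"claw": 1,"delta_pos": [0,0,0],"yaw": 0},{"claw": 1,"delta_pos": [0,0,0],"yaw": 0},{"claw": 1,"delta_pos": [0,0,0],"yaw": 0}]}}

```text
clock: 3.45
eef_pos: [497.1, -56.1, 317.4]
tcp_rot: [3.141, 0.001, 2.676]
contact_force: [-1.0, 0.9, 5.5]
opening: 0.67
grasp_force: 63.3
```

Gripped: the opening of 57 mm matches the cap. Now I press down gently.

Emit:
{"fn": "apply_moves", "kwargs": {"deltas": [{"claw": 1,"delta_pos": [0,0,0.2],"yaw": 0},{"claw": 1,"delta_pos": [0,0,0.2],"yaw": 0},{"claw": 1,"delta_pos": [0,0,0.2],"yaw": 0},{"claw": 1,"delta_pos": [0,0,0.2],"yaw": 0},{"claw": 1,"delta_pos": [0,0,0],"yaw": 0}], "grip_force": 70}}

```text
clock: 4.08
eef_pos: [497.1, -56.1, 309.2]
tcp_rot: [3.141, 0.001, 2.676]
contact_force: [-0.0, 0.5, 3.5]
opening: 0.666
grasp_force: 73.5
```

Emit:
{"fn": "apply_moves", "kwargs": {"deltas": [{"claw": 1,"delta_pos": [0,0,0.2],"yaw": 0},{"claw": 1,"delta_pos": [0,0,0.2],"yaw": 0},{"claw": 1,"delta_pos": [0,0,0],"yaw": 0}]}}

```text
clock: 4.45
eef_pos: [497.1, -56.1, 305.3]
tcp_rot: [3.141, 0.001, 2.676]
contact_force: [-0.7, 0.6, 8.5]
opening: 0.669
grasp_force: 73.7
```

Emit:
{"fn": "apply_moves", "kwargs": {"deltas": [{"claw": 1,"delta_pos": [0,0,0.2],"yaw": 0},{"claw": 1,"delta_pos": [0,0,0],"yaw": 0}]}}

```text
clock: 4.7
eef_pos: [497.1, -56.1, 303.5]
tcp_rot: [3.141, 0.001, 2.676]
contact_force: [-2.2, 0.3, 8.9]
opening: 0.666
grasp_force: 73.9
```

Emit:
{"fn": "apply_moves", "kwargs": {"deltas": [{"claw": 1,"delta_pos": [0,0,0.2],"yaw": 0},{"claw": 1,"delta_pos": [0,0,0],"yaw": 0}]}}

```text
clock: 4.95
eef_pos: [497.2, -56.1, 301.6]
tcp_rot: [3.141, 0.001, 2.676]
contact_force: [-2.5, 0.6, 12.2]
opening: 0.668
grasp_force: 74.1
```

Emit:
{"fn": "apply_moves", "kwargs": {"deltas": [{"claw": 1,"delta_pos": [0,0,0.2],"yaw": 0},{"claw": 1,"delta_pos": [0,0,0],"yaw": 0}]}}

```text
clock: 5.2
eef_pos: [497.2, -56.1, 299.8]
tcp_rot: [3.141, 0.002, 2.676]
contact_force: [-2.8, 0.4, 13.5]
opening: 0.668
grasp_force: 74.7
```

One more small step, to reach the firm stop.

Emit:
{"fn": "apply_moves", "kwargs": {"deltas": [{"claw": 1,"delta_pos": [0,0,0.1],"yaw": 0},{"claw": 1,"delta_pos": [0,0,0],"yaw": 0}]}}

```text
clock: 5.45
eef_pos: [497.4, -56.2, 299.6]
tcp_rot: [3.141, 0.002, 2.676]
contact_force: [-5.1, 1.6, 22.6]
opening: 0.666
grasp_force: 75.4
```

Emit:
{"fn": "apply_moves", "kwargs": {"deltas": [{"claw": 1,"delta_pos": [0,0,0.1],"yaw": 0},{"claw": 1,"delta_pos": [0,0,0],"yaw": 0}]}}

```text
clock: 5.7
eef_pos: [497.8, -56.2, 299.5]
tcp_rot: [3.14, 0.004, 2.676]
contact_force: [-6.8, 1.4, 32.1]
opening: 0.665
grasp_force: 76.3
```

Firm stop after 17.9 mm of travel (12 + 6), so the bottle is home and the cap is fully pressed. I back off 1 mm of the push and twist anticlockwise, which is negative tool yaw.

Emit:
{"fn": "apply_moves", "kwargs": {"deltas": [{"claw": 1,"delta_pos": [0,0,-0.1],"yaw": 0},{"claw": 1,"delta_pos": [0,0,0],"yaw": -0.1},{"claw": 1,"delta_pos": [0,0,0],"yaw": -0.1},{"claw": 1,"delta_pos": [0,0,0],"yaw": -0.1},{"claw": 1,"delta_pos": [0,0,0],"yaw": -0.1},{"claw": 1,"delta_pos": [0,0,0],"yaw": 0}]}}

```text
clock: 6.45
eef_pos: [498.1, -56.3, 299.6]
tcp_rot: [-3.141, 0.005, 3.077]
contact_force: [-0.1, 0.1, 18.3]
opening: 0.669
grasp_force: 74.7
```

Emit:
{"fn": "apply_moves", "kwargs": {"deltas": [{"claw": 1,"delta_pos": [0,0,0],"yaw": -0.1},{"claw": 1,"delta_pos": [0,0,0],"yaw": -0.1},{"claw": 1,"delta_pos": [0,0,0],"yaw": -0.1},{"claw": 1,"delta_pos": [0,0,0],"yaw": -0.1},{"claw": 1,"delta_pos": [0,0,0],"yaw": -0.05},{"claw": 1,"delta_pos": [0,0,0],"yaw": 0}]}}

```text
clock: 7.2
eef_pos: [498.1, -56.2, 299.7]
tcp_rot: [-3.139, 0.004, -2.757]
contact_force: [-0.6, -0.1, 18.2]
opening: 0.663
grasp_force: 74.7
```

```bash
python3 - <<'E'
from h import *
s=r.sense();print(s["clock"],s["qpos"],s["wrist_torque"])
f=r.grab_frame("scene");a=f["img"][120:215,180:280]
f=r.grab_frame("side");b=f["img"][180:275,185:285]
cv2.imwrite("pics/tw.png",cv2.resize(np.hstack([a,b]),None,fx=4,fy=4,interpolation=cv2.INTER_CUBIC))
E
```

```text
7.2 [-1.15445608e-01  2.96119052e-01  1.99014451e+00  2.63750667e-05
  8.50712302e-01 -2.07116739e+00] [0.05733321 0.0787833  0.06435469]
```

View pics/tw.png

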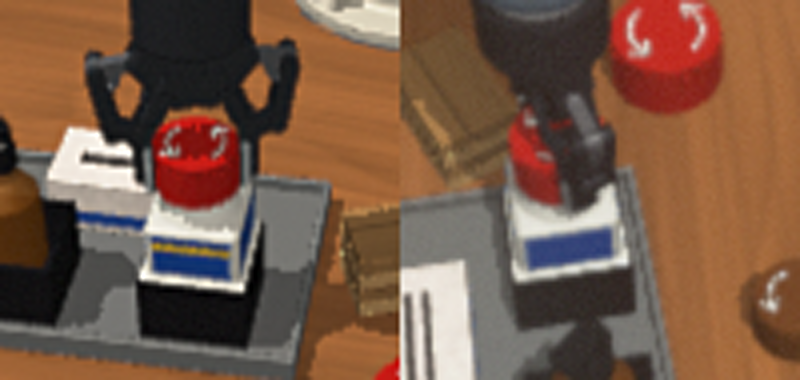

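The cap turned 0.85 rad and its arrows have rotated. The bottle's bead sits on the rim. I lift slowly at first and watch the force.

Emit:
{"fn": "apply_moves", "kwargs": {"deltas": [{"claw": 1,"delta_pos": [0,0,-0.2],"yaw": 0},{"claw": 1,"delta_pos": [0,0,-0.2],"yaw": 0},{"claw": 1,"delta_pos": [0,0,-0.2],"yaw": 0},{"claw": 1,"delta_pos": [0,0,-0.1],"yaw": 0},{"claw": 1,"delta_pos": [0,0,0],"yaw": 0}]}}

```text
clock: 7.92
eef_pos: [497.7, -56.2, 305.8]
tcp_rot: [-3.14, 0.003, -2.757]
contact_force: [1.8, -0.9, 7.5]
opening: 0.666
grasp_force: 74.0
```

Emit:
{"fn": "apply_moves", "kwargs": {"deltas": [{"claw": 1,"delta_pos": [0,0,-0.2],"yaw": 0},{"claw": 1,"delta_pos": [0,0,0],"yaw": 0}]}}

```text
clock: 8.18
eef_pos: [497.5, -56.2, 307.6]
tcp_rot: [-3.14, 0.002, -2.757]
contact_force: [1.3, -0.7, 5.7]
opening: 0.667
grasp_force: 73.7
```

Emit:
{"fn": "apply_moves", "kwargs": {"deltas": [{"claw": 1,"delta_pos": [0,0,-0.3],"yaw": 0},{"claw": 1,"delta_pos": [0,0,-0.3],"yaw": 0},{"claw": 1,"delta_pos": [0,0,-0.3],"yaw": 0},{"claw": 1,"delta_pos": [0,0,0],"yaw": 0}]}}

```text
clock: 8.68
eef_pos: [496.7, -56.1, 315.8]
tcp_rot: [-3.142, 0.0, -2.757]
contact_force: [0.2, 1.0, 0.5]
opening: 0.667
grasp_force: 74.2
```

Emit:
{"fn": "apply_moves", "kwargs": {"deltas": [{"claw": 1,"delta_pos": [0,0,-0.8],"yaw": 0},{"claw": 1,"delta_pos": [0,0,-1.4],"yaw": 0},{"claw": 1,"delta_pos": [0,0,-1.8],"yaw": 0},{"claw": 1,"delta_pos": [0,0,-1.8],"yaw": 0},{"claw": 1,"delta_pos": [0,0,-1.5],"yaw": 0},{"claw": 1,"delta_pos": [0,0,-1.2],"yaw": 0},{"claw": 1,"delta_pos": [0,0,-0.5],"yaw": 0},{"claw": 1,"delta_pos": [0,0,0],"yaw": 0}]}}

```text
clock: 9.68
eef_pos: [496.7, -56.1, 405.8]
tcp_rot: [-3.141, 0.0, -2.757]
contact_force: [0.4, -0.2, -1.2]
opening: 0.661
grasp_force: 74.3
```

```bash
python3 - <<'E'
from h import *
s=r.sense();print(s["clock"],s["eef_pos"],s["tcp_rot"],s["contact_force"],s["opening"])
f=r.grab_frame("scene");np.save("sceneF.npy",f,allow_pickle=True);a=f["img"][100:210,150:300]
g=r.grab_frame("side");np.save("sideF.npy",g,allow_pickle=True);b=g["img"][160:270,150:300]
cv2.imwrite("pics/fin.png",cv2.resize(np.hstack([a,b]),(798,293),interpolation=cv2.INTER_CUBIC))
E
```

```text
9.675 [496.73546251 -56.07782979 405.80519108] [-3.14144997e+00  2.21475444e-04 -2.75737743e+00] [ 0.42262372 -0.21127867 -1.22232171] 0.6609134753182531
```

View pics/fin.png

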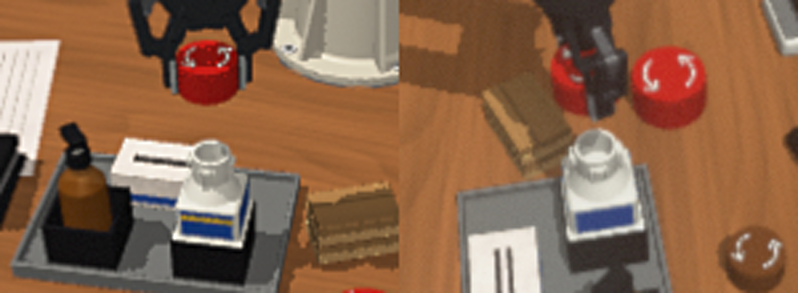

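The cap is held level above the open bottle: the mouth is at (210,155) in the left view and the cap at (208,72). I let it settle, measure the mouth height and cap gap, and compare the rest of the desk with the start.

Emit:
{"fn": "apply_moves", "kwargs": {"deltas": [{"claw": 1,"delta_pos": [0,0,-0.1],"yaw": 0},{"claw": 1,"delta_pos": [0,0,0],"yaw": 0},{"claw": 1,"delta_pos": [0,0,0],"yaw": 0},{"claw": 1,"delta_pos": [0,0,0],"yaw": 0}]}}

```text
clock: 10.28
eef_pos: [496.7, -56.1, 406.6]
tcp_rot: [3.142, -0.0, -2.757]
contact_force: [0.1, 0.7, 0.0]
opening: 0.665
grasp_force: 74.3
```

```bash
python3 - <<'E'
from h import *
for n,b in(("scene",(205,90,260,200)),("side",(185,165,255,265))):
    f=r.grab_frame(n);V,U=np.mgrid[b[1]:b[3],b[0]:b[2]];uv=np.c_[U.ravel(),V.ravel()];P=pts(f,uv)
    im=f["img"][V.ravel(),U.ravel()].astype(int);d=np.hypot(P[:,0]-497,P[:,1]+56)
    w=(d<26)&(P[:,2]>90)&(P[:,2]<200)&(im.min(1)>90);red=(d<34)&(P[:,2]>200)&(im[:,2]>90)&(im[:,1]<60)
    rim=w&(P[:,2]>np.percentile(P[w][:,2],97)-4)
    print(n,"white z",np.percentile(P[w][:,2],[90,97,99.5]),"rim c",cv2.minEnclosingCircle(P[rim][:,:2].astype(np.float32)),"red z",np.percentile(P[red][:,2],[1,5,95,99]))
s=r.sense();print(s["clock"],s["eef_pos"],s["contact_force"],abs(s["qvel"]).max())
E
```

```text
scene white z [157.96363529 159.85629292 160.61305713] rim c ((497.9147644042969, -54.906829833984375), 20.576635360717773) red z [239.06459929 241.85256871 273.58837314 274.47034908]
side white z [158.48090194 160.25549567 161.65059751] rim c ((496.7415466308594, -56.894439697265625), 20.78040313720703) red z [240.19512952 242.82087189 273.84041093 275.590505  ]
10.375 [496.74082967 -56.08291081 406.66000677] [ 0.75716754 -0.84568147  0.08937658] 0.0017035766173321724
```

The mouth is at z ≈ 160, which is 12 mm lower than at the start, so the bottle is home. The cap's lower edge is at about 240, giving a clearance of about 8 cm. It is centred and still.

```bash
python3 -c "
from rig import r
print(r.sign_off())"
```

```text
the job is handed in; nothing more can be done
None
```

The job is handed in at about 10.4 s on the robot clock: the bottle is fully home, and the red cap is off and held level and still about 8 cm above the bottle's mouth; nothing else looked moved in the last pictures, though I did not measure the other items.

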